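# Pack printed hub flanges head to tail

## Robot

A 6-joint arm with a two-finger parallel gripper is mounted at the origin on the work surface. World frame = base frame: x ahead of the robot, y to its left, z up, the work surface at z = 0. Lengths are in mm, angles in degrees, forces in N, time in s.
With the tool pointing down it reaches from about 225 to 875 mm from the base axis. Payload 3.4 kg.
Tool frame: the origin (TCP) lies midway between the tips of the shut fingers; the grasp point (between the pads) lies 19 mm behind it (arm.grip_point_offset is the distance from the TCP to the grasp point, in mm); z points along the fingers, y is the line along which they close (so a half turn about z gives the same grasp; the last joint's range is limited). The gripper opens to 85 mm and grips with 20 to 120 N. Pads are 22 mm wide; open, the fingers measure 114 mm over their backs; the gripper's body (76 mm by 85 mm) begins 54 mm behind the grasp point. The pads swing forward as they close: fully open they stand 13 mm farther back than shut.
Start: joints at [-71.963, 15.808, 86.224, -0, 77.962, -6.933], TCP at [242.731, -521.291, 231.328] pointing down, gripper open.
Joint ranges: [-165.64, 165.64], [-43.16, 119.46], [12.63, 154.43], [-67.54, 247.53], [6.08, 155.33], [-154.97, 154.97]. Speed limits (degrees/s): [147.25, 147.25, 180, 180, 180, 180].

## Interface

Orientations are given as a 3x3 rotation matrix whose columns are the frame's x, y, z axes.
In Python, from plant import readout, vision, arm gives the robot as it stands. The module is installed in compiled form; this text tells all that it offers.
- The arm moves only by the tool drive_tool, never from a script. Its argument "series" is a list of rows, each a list of 3 entries, a list of its own where there are three numbers: the closure, from -1 (fully open) to 1 (shut), then the shift along the tool's x, y, z in units of 30 mm (1.0 is 30 mm), then the turn about the tool's z in units of 6 degrees (1.0 is 6 degrees). A call has 1 to 8 rows; each row shifts and turns the commanded pose from where the row before left it, along the tool's axes as they then stand; what a row does not reach is not made up. A row lasts 1/10 s, in which the tool goes at most 50 mm and 8.59 degrees, less where a joint would pass 70% of its speed; a pose out of reach is approached as far as the arm can. A call is refused whole if a number of a shift passes 1 or a number of a turn 1, either way. A call with a gripper value outside its range is refused whole. The fingers move at their own pace and stop on an object; the grip force is fixed at half the most. Time passes only in rows, so rows that do not move let the fingers close. It gives the time, the measured TCP pose, the force, the opening and the grip force at its end, in the units of the state.
- readout.state(): the state, without advancing time (a new reading comes with each control period).
- vision.snapshot(name): name is "scene" or "top" or "wrist"; returns the picture (384x512x3 uint8, red, green, blue); there is no depth.
- vision.calibration(name): a dict with "mtx" (3x3 intrinsics, pixels), "origin" and "attitude" of the camera in the world. Camera axes: x right, y down, z forward; pixel columns grow to the right and rows downward; lengths in mm; the calibration is good to about 2 mm. A picture is of the moment at which its call begins: read the wrist's pose just before it. calibration takes no time and is no camera call; for the wrist camera it gives the pose at the moment of the call.
- arm.hand_in(): hands the job in; it is judged then, once.
The state is a dict: "time": time; "joints": joint angles; "joint_vel": joint speeds; "joint_torque": joint torques, N m; "tcp_pos": TCP position; "orientation": TCP orientation; "ft_force": force on the tool from outside, world axes, zero at the start; "wrist_torque": the same for the moment, N m; "finger_gap": finger opening in mm; "grasp_force": force on a finger pad.
Only numpy, scipy, OpenCV 4.12 (cv2) and the standard library are available. Lean on these libraries where they do the work, as an engineer would, in place of code of your own. Each camera call takes 0.05 s, during which the arm holds its last target. There are 200 camera calls.

## Task

Pack the three orange hat-shaped flanges tight, alternately up and down, in the flat grey tray. Set the loose orange one that stands crown up flat on the tray floor beside the one already there; then lower the orange one that stands crown down into the gap between those two crowns, so that its crown rests on their brims and it sits level. Then let go and leave all three in the tray.

Things in the scene. Friction and masses are not known exactly. Their poses are not given: they have to be found in the camera images.
- tray: Shallow open tray of grey plastic, fixed to the table, 100 mm (its x) by 162 mm (its y, the long side) by 12 mm high, walls and floor 5 mm thick, so the inside is 90 x 152 mm and two brims fit in it side by side along y. Origin: centre of its underside; z up; the floor's upper face is at z = 5 mm.
- hat_in_tray: Orange hat-shaped flange, solid, 48 mm tall, about 90 g: round brim 68 mm across, 8 mm thick; concentric crown 24 mm across, 40 mm long. It already stands crown up (brim below) in the +y half of the tray, loose. Origin: centre of the brim's underside; z up through the crown.
- hat_crown_up: Orange hat-shaped flange, solid, 48 mm tall, about 90 g: round brim 68 mm across, 8 mm thick; concentric crown 24 mm across, 40 mm long. Stands crown up (brim z 0 to 8 mm, crown z 8 to 48 mm) on the table outside the tray; grip it by the crown. Origin: centre of the brim's underside; z up through the crown. A blue one nearby is not wanted.
- hat_crown_down: Orange hat-shaped flange, solid, 48 mm tall, about 90 g: round brim 68 mm across, 8 mm thick; concentric crown 24 mm across, 40 mm long. Stands upside down on its crown end outside the tray (brim on top, z 40 to 48 mm); grip it by the rim; easily tipped. Origin: centre of the crown end it stands on; z up through the brim. A green one nearby is not wanted. Packed, its crown end is 8 mm above the tray floor.
Things that resemble listed ones, but are neither listed nor needed, are in the scene too. What is shaped like the hat_crown_down but white or yellow is not meant.

How it is judged (in metres and radians):
On the way, in this order (a step that is already met when the one before it is completed fails the run):
1. the loose crown-up flange stands flat in the tray beside the first (z of hat_in_tray in the frame of tray between 0.001 and 0.009 m and x of hat_in_tray in the frame of tray between -0.02 and 0.02 m and y of hat_in_tray in the frame of tray between -0.055 and 0.055 m and angle between each of hat_in_tray, hat_crown_up's own z axis and vertical below 0.1 rad and z of hat_crown_up in the frame of tray between 0.001 and 0.009 m and x of hat_crown_up in the frame of tray between -0.02 and 0.02 m and y of hat_crown_up in the frame of tray between -0.055 and 0.055 m), for 0.2 s.
2. the crown-down flange sits level between the two crowns, on their brims (all of step 1 and z of hat_crown_down in the frame of tray between 0.009 and 0.017 m and x of hat_crown_down in the frame of tray between -0.025 and 0.025 m and y of hat_crown_down in the frame of tray between -0.02 and 0.02 m and angle between hat_crown_down's own z axis and vertical below 0.12 rad), for 0.2 s.
At the end, for the whole second after the job is handed in: Relative to the tray: both crown-up flanges on its floor (4 mm in height, 20 mm in x, 55 mm in y, tilt under 0.1 rad); the crown-down one between their crowns on their brims (8 mm above the floor, +-4 mm; within 25 mm in x, 20 mm in y of its centre; tilt under 0.12 rad); all at rest (all of step 2 and linear speed of each of hat_in_tray, hat_crown_up, hat_crown_down below 0.02 m/s and angular speed of each of hat_in_tray, hat_crown_up, hat_crown_down below 0.3 rad/s); the robot touches nothing.
It also fails if it takes over 58 s, if anything falls off the work surface, if the arm or the gripper's body presses on something with over 40 N, if the wrist force passes 120 N, or if a joint passes its speed limit or range.

## Working session

There is one attempt and no reset: what is moved stays moved. The work goes in short steps, Python scripts to look and compute and a tool call to move; the robot and the scene stay as the last step left them, time stands still between calls to the robot, and variables do not carry over. Pictures are saved under pics/ and viewed, at most 10 in all, crops included, and the job is handed in when it is done.

Besides the shell and the picture viewer there is one more tool, called after "Call:" as name(argument=value, ...) on one line, values as JSON. drive_tool: Moves the arm, as the interface text tells. Its arguments: {"type":"object","properties":{"series":{"type":"array"}},"required":["series"]}

```bash
mkdir -p pics
python3 - <<'E'
from plant import readout, vision, arm
import cv2
for n in ("scene","top"):
    im=vision.snapshot(n); cv2.imwrite(f"pics/{n}0.png",im[:,:,::-1]); print(n,vision.calibration(n))
s=readout.state(); print(s)
E
```

```text
scene {'mtx': array([[395.1955446 ,   0.        , 259.86097474],
       [  0.        , 395.1955446 , 193.39496615],
       [  0.        ,   0.        ,   1.        ]]), 'origin': array([1350.64660161,   36.98813708,  621.80490542]), 'attitude': array([[-0.11413843,  0.54784504, -0.82875704],
       [ 0.99345444,  0.06676102, -0.09268897],
       [ 0.00454947, -0.83391173, -0.55187909]])}
top {'mtx': array([[392.85584165,   0.        , 262.94424676],
       [  0.        , 392.85584165, 196.74416855],
       [  0.        ,   0.        ,   1.        ]]), 'origin': array([384.10510514, -68.60092987, 922.2927033 ]), 'attitude': array([[-0.00243835, -0.99739187,  0.07213532],
       [-0.99999628,  0.00234375, -0.00139599],
       [ 0.00122328, -0.07213846, -0.99739388]])}
{'time': 0.1, 'joints': array([-7.19637936e+01,  1.58443041e+01,  8.62875072e+01,  1.44366807e-03,
        7.79635935e+01, -6.93034841e+00]), 'joint_vel': array([ 0.00842804, -0.08415604, -0.26589182, -0.00451444, -0.04070156,
       -0.04177808]), 'joint_torque': array([ 1.72050677e-03, -4.17699265e+01, -2.46405369e+01, -1.55062480e-05,
        5.81884815e-03,  2.82482944e-06]), 'tcp_pos': array([ 242.57900536, -520.80300543,  230.52637938]), 'orientation': array([[ 9.06556609e-01,  4.22083964e-01, -4.92121058e-04],
       [ 4.22084191e-01, -9.06555241e-01,  1.59093361e-03],
       [ 2.25372642e-04, -1.64998790e-03, -9.99998613e-01]]), 'ft_force': array([-0.00712831,  0.44711228,  0.8161291 ]), 'wrist_torque': array([ 0.00488346, -0.05906714,  0.02165676]), 'grasp_force': 0.0, 'finger_gap': 85.3211824790714}
```

View pics/top0.png

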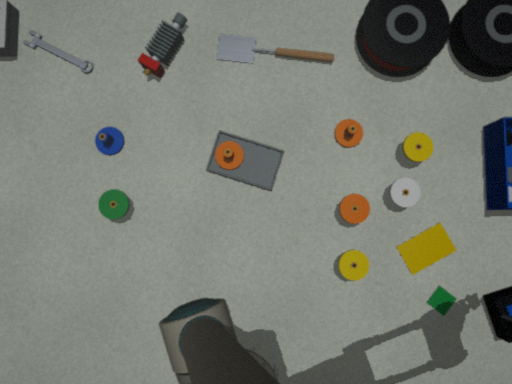

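View pics/scene0.png

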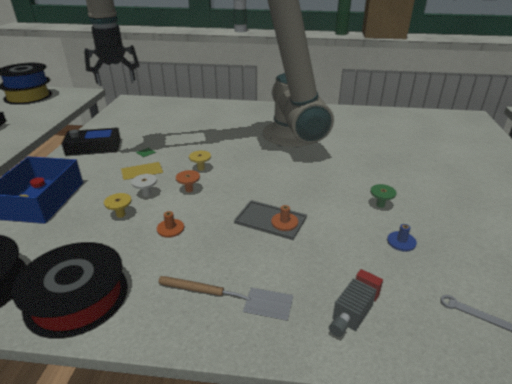

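```bash
cat > h.py <<'E'
import numpy as np, cv2
def ray(cal,uv,z):
    d=np.asarray(cal["attitude"])@np.linalg.solve(cal["mtx"],[uv[0],uv[1],1.]); o=np.asarray(cal["origin"])
    return o+d*(z-o[2])/d[2]
def orange(rgb):
    hsv=cv2.cvtColor(rgb,cv2.COLOR_RGB2HSV)
    return cv2.inRange(hsv,(5,150,90),(16,255,255))
def blobs(m,amin=150):
    cs,_=cv2.findContours(m,cv2.RETR_EXTERNAL,cv2.CHAIN_APPROX_NONE)
    return [c for c in cs if cv2.contourArea(c)>amin]
E
python3 - <<'E'
from h import *
from plant import vision
cal=vision.calibration("top"); im=cv2.imread("pics/top0.png")[:,:,::-1].copy()
for c in blobs(orange(im)):
    e=cv2.fitEllipse(c); u=e[0]
    print(np.round(u,1),np.round(e[1],1),cv2.contourArea(c),[np.round(ray(cal,u,z)[:2],1) for z in (7,12,47)])
    pts=np.array([ray(cal,p[0],7)[:2] for p in c],np.float32); print('  dia z7',np.round(cv2.minEnclosingCircle(pts),1) if 0 else cv2.minEnclosingCircle(pts))
hsv=cv2.cvtColor(im,cv2.COLOR_RGB2HSV)
print(hsv[175,255],hsv[190,220],hsv[148,222])
g=cv2.inRange(hsv,(0,0,60),(179,60,140)); g[:120]=0;g[200:]=0;g[:,:195]=0;g[:,295:]=0
g|=orange(im)*0
for c in blobs(g):
    r=cv2.minAreaRect(c); b=cv2.boxPoints(r)
    w=np.array([ray(cal,p,12)[:2] for p in b]); print(r); print(np.round(w,1),w.mean(0), [np.linalg.norm(w[i]-w[i-1]) for i in range(4)])
cv2.imwrite("pics/crop.png",cv2.resize(im[100:285,195:445,::-1],None,fx=3,fy=3,interpolation=cv2.INTER_CUBIC))
E
```

```text
[354.1 208.4] [28.5 28.6] 639.0 [array([ 422.5, -282.3]), array([ 422.3, -281.1]), array([ 420.8, -272.9])]
  dia z7 ((422.6002197265625, -282.4438781738281), 34.551109313964844)
[229. 155.] [27.  27.4] 577.0 [array([548.9,   9.9]), array([548. ,   9.4]), array([541.7,   6.4])]
  dia z7 ((548.9462280273438, 9.616268157958984), 33.54814529418945)
[348.3 132.8] [26.4 26.8] 554.0 [array([ 601.3, -272.2]), array([ 600.1, -271.1]), array([ 591.8, -263.3])]
  dia z7 ((601.1060180664062, -272.6744384765625), 32.999263763427734)
[90 15 99] [ 49  14 147] [ 13 198 162]
((243.9494171142578, 161.3972930908203), (74.46292877197266, 50.96662139892578), 14.38139533996582)
[[ 496.8   73.1]
 [ 613.6   44.4]
 [ 569.2 -125. ]
 [ 453.2  -94.8]] [533.21341085 -25.59524804] [np.float64(173.54300372510744), np.float64(120.30882411326569), np.float64(175.14777372354024), np.float64(119.91269180515337)]
((280.4431457519531, 133.3360595703125), (41.5550537109375, 28.848587036132812), 25.866357803344727)
[[ 590.1  -52.6]
 [ 652.1  -82.4]
 [ 608.5 -170.2]
 [ 546.9 -140.1]] [ 599.40001282 -111.33978538] [np.float64(97.58548816564436), np.float64(68.8199631692239), np.float64(98.06450335506058), np.float64(68.59172608435793)]
```

View pics/crop.png

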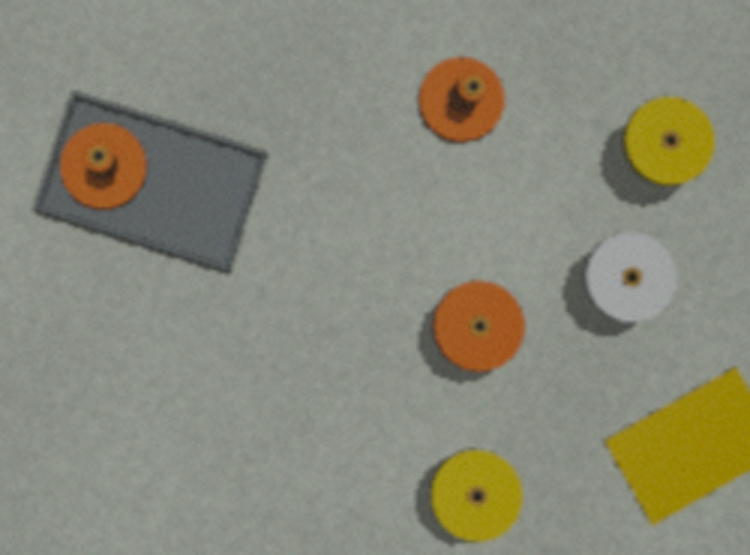

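```bash
cat >> h.py <<'E'
def plan(s,xy,z=None,ydir=None):
    "shift in tool axes (units of 30 mm) to get TCP over xy (and z), and turn (units 6 deg) so tool y is along ydir"
    R=s["orientation"]; p=s["tcp_pos"]
    d=np.array([xy[0]-p[0],xy[1]-p[1],0 if z is None else z-p[2]])
    out=dict(d=np.round(d,1),shift=np.round(R.T@d/30,2))
    if ydir is not None:
        l=R.T@np.array([*ydir,0]); a=np.degrees(np.arctan2(-l[0],l[1])); a=(a+90)%180-90
        out["turn"]=round(a/6,2)
    return out
E
python3 - <<'E'
from h import *
from plant import vision,readout
cal=vision.calibration("top")
crn=np.array([(73,93),(266,153),(229,272),(37,211)])/3.+[195,100]-0.33
w=np.array([ray(cal,p,12)[:2] for p in crn]); print(np.round(w,1),[round(np.linalg.norm(w[i]-w[i-1]),1) for i in range(4)])
c=w.mean(0); y=w[0]-w[1]+w[3]-w[2]; y/=np.linalg.norm(y); x=np.array([y[1],-y[0]])
print("tray",c,"y",y,"x",x, "yaw",np.degrees(np.arctan2(x[1],x[0])))
h0=ray(cal,(229,155),12)[:2]; print("hat0 local",(h0-c)@x,(h0-c)@y)
for n,uv,z in(("h0crown",(98,157),53),("h1crown",(473,86),48)): print(n,ray(cal,np.array(uv)/3+[194.67,99.67],z))
s=readout.state()
for n,t in(("h1",(600.5,-271.5)),("h2",(420.8,-272.9)),("place",c-38*y)): print(n,t,plan(s,t,None,x))
E
```

```text
[[ 606.    33.1]
 [ 558.1 -117.9]
 [ 464.8  -88.7]
 [ 512.8   60.6]] [np.float64(97.1), np.float64(158.4), np.float64(97.7), np.float64(156.7)]
tray [535.42515582 -28.23912363] y [0.30424305 0.95259444] x [ 0.95259444 -0.30424305] yaw -17.71263005308286
hat0 local 0.6408456479194954 39.66071425079781
h0crown [547.49617118   9.58137602  53.        ]
h1crown [ 601.89378376 -272.26427522   48.        ]
h1 (600.5, -271.5) {'d': array([357.9, 249.3,   0. ]), 'shift': array([ 1.432e+01, -2.500e+00,  1.000e-02]), 'turn': np.float64(-7.89)}
h2 (420.8, -272.9) {'d': array([178.2, 247.9,   0. ]), 'shift': array([ 8.87, -4.98,  0.01]), 'turn': np.float64(-7.89)}
place [523.86391975 -64.43771228] {'d': array([281.3, 456.4,   0. ]), 'shift': array([14.92, -9.83,  0.02]), 'turn': np.float64(-7.89)}
```

Call:
drive_tool(series=[[-1,[0.95,-0.17,0],0],[-1,[0.95,-0.17,0],0],[-1,[0.95,-0.17,0],0],[-1,[0.95,-0.17,0],0],[-1,[0.95,-0.17,0],0],[-1,[0.95,-0.17,0],0],[-1,[0.95,-0.17,0],0],[-1,[0.95,-0.17,0],0]])

```text
time: 0.9
tcp_pos: [432.9, -387.0, 230.9]
orientation: [[0.907, 0.422, -0.001], [0.422, -0.907, 0.001], [-0.0, -0.001, -1.0]]
ft_force: [-0.9, -0.6, -0.6]
finger_gap: 85.4
grasp_force: 0.0
```

Call:
drive_tool(series=[[-1,[0.95,-0.17,0],0],[-1,[0.95,-0.17,0],0],[-1,[0.95,-0.17,0],0],[-1,[0.95,-0.17,0],0],[-1,[0.95,-0.17,0],0],[-1,[0.95,-0.17,0],0],[-1,[0.95,-0.17,0],0],[-1,[0,0,0],-0.9]])

```text
time: 1.7
tcp_pos: [600.6, -268.8, 230.2]
orientation: [[0.86, 0.511, 0.001], [0.511, -0.86, 0.002], [0.002, -0.001, -1.0]]
ft_force: [-1.3, 0.7, 0.0]
finger_gap: 85.2
grasp_force: 0.0
```

Call:
drive_tool(series=[[-1,[0,0,0],-1],[-1,[0,0,0],-1],[-1,[0,0,0],-1],[-1,[0,0,0],-1],[-1,[0,0,0],-1],[-1,[0,0,0],-1],[-1,[0,0,0],-1],[-1,[0,0,0],0]])

```text
time: 2.5
tcp_pos: [597.7, -271.3, 230.7]
orientation: [[0.303, 0.953, -0.001], [0.953, -0.303, 0.001], [0.0, -0.001, -1.0]]
ft_force: [0.6, -0.1, -0.6]
finger_gap: 85.1
grasp_force: 0.0
```

```bash
cat > look.py <<'E'
import sys
from h import *
from plant import vision,readout
name,zs=sys.argv[1],[float(a) for a in sys.argv[2:]]
s=readout.state(); cal=vision.calibration("wrist"); im=vision.snapshot("wrist")
cv2.imwrite(f"pics/{name}.png",im[:,:,::-1])
print("t",round(s["time"],2),"tcp",np.round(s["tcp_pos"],1),"R",np.round(s["orientation"],3).tolist(),"cam",np.round(cal["origin"],1))
for c in blobs(orange(im),800):
    e=cv2.fitEllipse(c)
    print(np.round(e[0],1),np.round(e[1],1),cv2.contourArea(c))
    for z in zs:
        pts=np.array([ray(cal,p[0],z)[:2] for p in c],np.float32); q,r=cv2.minEnclosingCircle(pts); print("  z",z,"circle",np.round(q,1),round(r,1))
E
python3 look.py w1 8
```

```text
t 2.5 tcp [ 597.7 -271.3  230.7] R [[0.303, 0.953, -0.001], [0.953, -0.303, 0.001], [0.0, -0.001, -1.0]] cam [ 620.9 -201.1  372.9]
[122.1 214. ] [50.1 56.1] 2206.5
  z 8.0 circle [ 400.6 -280.7] 38.5
```

View pics/w1.png

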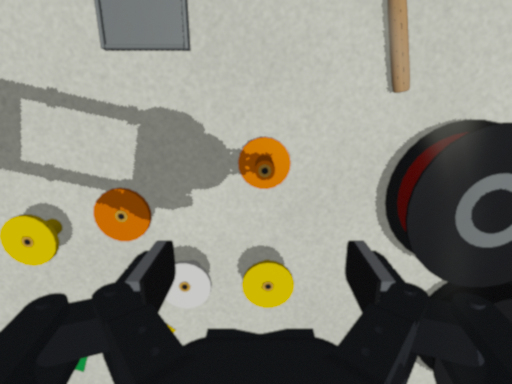

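```bash
sed -i 's/(5,150,90),(16,255,255)/(4,150,50),(20,255,255)/' h.py
python3 - <<'E'
from h import *
from plant import vision,readout
im=cv2.imread("pics/w1.png")[:,:,::-1].copy(); cal=vision.calibration("wrist"); print(cal["attitude"].round(3).tolist())
s=readout.state()
for c in blobs(orange(im),800):
    pts=np.array([ray(cal,p[0],8)[:2] for p in c],np.float32); q,r=cv2.minEnclosingCircle(pts); print(cv2.fitEllipse(c)[0],"z8",q,r,"z48 centre",ray(cal,cv2.fitEllipse(c)[0],48))
q=ray(cal,(264,171),48); print("crown",q)
print(cv2.cvtColor(im,cv2.COLOR_RGB2HSV)[[145,163],[264,280]])
E
```

```text
[[0.953, -0.291, -0.088], [-0.304, -0.913, -0.272], [-0.001, 0.286, -0.958]]
(122.02735137939453, 214.14097595214844) z8 (400.59039306640625, -280.3458557128906) 38.45708465576172 z48 centre [ 425.03196144 -270.96362896   48.        ]
(263.8925476074219, 162.439453125) z8 (603.4524536132812, -271.2281494140625) 33.10975646972656 z48 centre [ 605.83569328 -262.76700829   48.        ]
crown [ 602.96387626 -272.28776705   48.        ]
[[ 18 255 210]
 [ 18 255 209]]
```

Call:
drive_tool(series=[[-1,[0.03,0.16,0.9],0],[-1,[0,0,0.9],0],[-1,[0,0,0.9],0],[-1,[0,0,0.9],0],[-1,[0,0,0.9],0],[-1,[0,0,0.9],0],[-1,[0,0,0.9],0],[-1,[0,0,0.4],0]])

```text
time: 3.35
tcp_pos: [601.1, -271.1, 27.4]
orientation: [[0.305, 0.952, -0.004], [0.952, -0.305, 0.002], [0.001, -0.005, -1.0]]
ft_force: [-1.1, 0.1, -0.1]
finger_gap: 85.4
grasp_force: 0.0
```

Call:
drive_tool(series=[[-1,[0,0,0.4],0],[-1,[0,0,0.12],0],[-1,[0,0,0],0],[1,[0,0,0],0],[1,[0,0,0],0],[1,[0,0,0],0],[1,[0,0,0],0],[1,[0,0,0],0]])

```text
time: 4.15
tcp_pos: [603.2, -272.4, 15.5]
orientation: [[0.303, 0.953, 0.001], [0.953, -0.303, -0.001], [-0.0, 0.001, -1.0]]
ft_force: [-0.6, 0.0, 3.3]
finger_gap: 22.3
grasp_force: 58.8
```

Call:
drive_tool(series=[[1,[0,0,0],0],[1,[0,0,0],0],[1,[0,0,0],0],[1,[0,0,0],0],[1,[0,0,0],0]])

```text
time: 4.65
tcp_pos: [603.2, -272.3, 15.4]
orientation: [[0.303, 0.953, 0.001], [0.953, -0.303, -0.001], [-0.0, 0.001, -1.0]]
ft_force: [-0.6, 0.2, 5.7]
finger_gap: 22.6
grasp_force: 59.0
```

Call:
drive_tool(series=[[1,[0,0,-0.5],0],[1,[0,0,-0.9],0],[1,[0,0,-0.9],0],[1,[0,0,-0.9],0],[1,[0.8,-0.63,-0.1],0],[1,[0.8,-0.63,0],0],[1,[0.8,-0.63,0],0],[1,[0.8,-0.63,0],0]])

```text
time: 5.45
tcp_pos: [558.7, -156.5, 112.9]
orientation: [[0.303, 0.953, -0.001], [0.953, -0.303, 0.001], [0.0, -0.002, -1.0]]
ft_force: [0.3, 0.4, -1.5]
finger_gap: 22.9
grasp_force: 59.0
```

Call:
drive_tool(series=[[1,[0.8,-0.63,0],0],[1,[0.8,-0.63,0],0],[1,[0.8,-0.63,0],0],[1,[0.3,-0.2,0],0],[1,[0,0,0],0],[1,[0,0,0],0],[1,[0,0,0],0]])

```text
time: 6.15
tcp_pos: [525.5, -62.8, 113.6]
orientation: [[0.304, 0.953, 0.001], [0.953, -0.304, -0.001], [-0.001, 0.001, -1.0]]
ft_force: [0.6, 0.1, -0.4]
finger_gap: 22.3
grasp_force: 59.0
```

```bash
python3 look.py w2 13
python3 - <<'E'
from h import *
from plant import vision,readout
im=vision.snapshot("top"); cv2.imwrite("pics/t2.png",im[:,:,::-1])
E
```

```text
t 6.15 tcp [525.5 -62.8 113.6] R [[0.304, 0.953, 0.001], [0.953, -0.304, -0.001], [-0.001, 0.001, -1.0]] cam [548.5   7.7 255.8]
[259.8 234.5] [103.5 118. ] 8130.5
  z 13.0 circle [ 511.6 -110.7] 62.1
[260.1  98. ] [82.5 86.3] 5595.0
  z 13.0 circle [549.8  10.4] 33.5
```

View pics/w2.png

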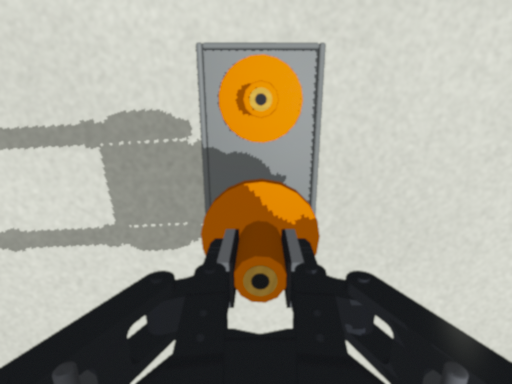

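Run:
```python
from h import *
from plant import vision,readout
cal=vision.calibration("wrist"); s=readout.state()
a,b=ray(cal,(198.5,44.5),12)[:2],ray(cal,(324.5,44.5),12)[:2]
x=(b-a)/np.linalg.norm(b-a); y=np.array([-x[1],x[0]]); c=(a+b)/2-81*y
print(a,b,np.linalg.norm(b-a),"c",c,"x",x)
h=np.array([549.8,10.4]); print("hat0 loc",(h-c)@x,(h-c)@y)
# held brim: upper-contour circle
l,r=ray(cal,(202,233),106)[:2],ray(cal,(319,233),106)[:2]; print("held",l,r,(l+r)/2,np.linalg.norm(r-l), "top",ray(cal,(261,180),106)[:2])
print("crown",ray(cal,(260.5,282),146))
print(plan(s,c-36*y,None,x))
```

```text
[517.06112116  63.3174999 ] [608.53788717  34.17408693] 96.006964536064 c [538.21153326 -28.43212886] x [ 0.95281386 -0.3035552 ]
hat0 loc -0.7460428307469076 40.51752970250653
held [496.20622384 -48.68200674] [558.97074173 -68.6938712 ] [527.58848279 -58.68793897] 65.8776094382051 top [537.17272987 -29.41229285]
crown [526.06069402 -63.14400878 146.        ]
{'d': array([ 2. , -0.1,  0. ]), 'shift': array([0.02, 0.06, 0.  ]), 'turn': np.float64(-0.0)}
```

Call:
drive_tool(series=[[1,[-0.02,0.04,0.5],0],[1,[0,0,0.7],0],[1,[0,0,0.7],0],[1,[0,0,0.5],0],[1,[0,0,0.3],0],[1,[0,0,0.2],0],[1,[0,0,0.1],0],[1,[0,0,0],0]])

```text
time: 7.05
tcp_pos: [525.8, -62.6, 23.8]
orientation: [[0.303, 0.953, 0.0], [0.953, -0.303, -0.0], [-0.0, 0.0, -1.0]]
ft_force: [-0.7, -0.2, -0.7]
finger_gap: 22.4
grasp_force: 59.0
```

Call:
drive_tool(series=[[1,[0,0,0],0],[1,[0,0,0.04],0],[1,[0,0,0.03],0],[1,[0,0,0],0],[1,[0,0,0],0]])

```text
time: 7.55
tcp_pos: [525.6, -62.4, 21.7]
orientation: [[0.303, 0.953, 0.0], [0.953, -0.303, -0.0], [-0.0, 0.0, -1.0]]
ft_force: [1.1, -0.1, -1.4]
finger_gap: 22.6
grasp_force: 59.0
```

Call:
drive_tool(series=[[1,[0,0,0.04],0],[1,[0,0,0],0],[-1,[0,0,0],0],[-1,[0,0,0],0],[-1,[0,0,0],0],[-1,[0,0,0],0],[-1,[0,0,0],0],[-1,[0,0,0],0]])

```text
time: 8.35
tcp_pos: [525.6, -62.4, 20.4]
orientation: [[0.303, 0.953, 0.0], [0.953, -0.303, -0.0], [-0.0, 0.0, -1.0]]
ft_force: [0.8, -0.8, 0.2]
finger_gap: 85.6
grasp_force: 0.0
```

Call:
drive_tool(series=[[-1,[0,0,0],0],[-1,[0,0,-0.5],0],[-1,[0,0,-0.9],0],[-1,[0,0,-0.9],0],[-1,[0,0,-0.9],0],[-1,[0,0,-0.9],0],[-1,[0,0,-0.6],0],[-1,[0,0,0],0]])

```text
time: 9.15
tcp_pos: [527.4, -62.9, 164.1]
orientation: [[0.303, 0.953, 0.006], [0.953, -0.303, -0.002], [0.0, 0.006, -1.0]]
ft_force: [0.6, -0.3, 0.7]
finger_gap: 85.6
grasp_force: 0.0
```

```bash
python3 look.py w3 13
python3 - <<'E'
from h import *
from plant import vision,readout
cal=vision.calibration("top"); im=vision.snapshot("top"); cv2.imwrite("pics/t3.png",im[:,:,::-1])
for c in blobs(orange(im)):
    u=cv2.fitEllipse(c)[0]; print(u,cv2.contourArea(c),[np.round(ray(cal,u,z)[:2],1) for z in(13,48)])
s=readout.state(); print(plan(s,(423,-272)))
E
```

```text
t 9.15 tcp [527.4 -62.9 164.1] R [[0.303, 0.953, 0.006], [0.953, -0.303, -0.002], [0.0, 0.006, -1.0]] cam [549.6   7.7 306.3]
[257.1 176.4] [61.8 63.3] 3073.0
  z 13.0 circle [526.5 -61.4] 33.6
[257.3  99.9] [68.1 71.1] 3803.5
  z 13.0 circle [549.8  10.4] 33.5
(354.0714416503906, 208.42971801757812) 639.0 [array([ 422.2, -280.9]), array([ 420.8, -272.7])]
(266.1589050292969, 168.6687469482422) 212.5 [array([515.5, -77.5]), array([510.5, -77.2])]
(228.83670043945312, 155.24359130859375) 575.0 [array([547.3,   9.6]), array([541.1,   6.6])]
{'d': array([-102.3, -209.6,    0. ]), 'shift': array([-7.69, -1.13,  0.  ])}
```

View pics/w3.png

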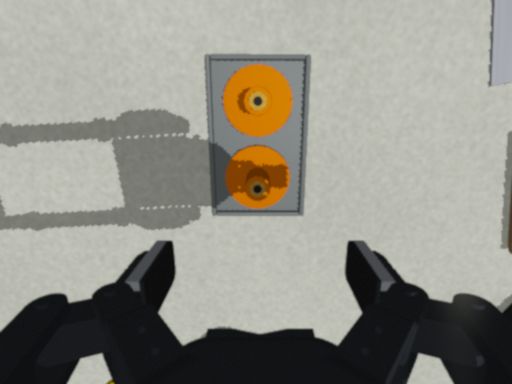

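Call:
drive_tool(series=[[-1,[-0.96,-0.14,0],0],[-1,[-0.96,-0.14,0],0],[-1,[-0.96,-0.14,0],0],[-1,[-0.96,-0.14,0],0],[-1,[-0.96,-0.14,0],0],[-1,[-0.96,-0.14,0],0],[-1,[-0.96,-0.14,0],0],[-1,[-0.96,-0.14,0],0]])

```text
time: 10.05
tcp_pos: [422.2, -272.1, 159.5]
orientation: [[0.303, 0.953, -0.003], [0.953, -0.303, 0.002], [0.001, -0.003, -1.0]]
ft_force: [0.6, -0.4, -1.0]
finger_gap: 85.5
grasp_force: 0.0
```

Call:
drive_tool(series=[[-1,[0,0,0],0],[-1,[0,0,0],0],[-1,[0,0,0],0],[-1,[0,0,0],0]])

```text
time: 10.45
tcp_pos: [424.0, -270.8, 160.9]
orientation: [[0.302, 0.953, -0.001], [0.953, -0.302, 0.001], [0.001, -0.001, -1.0]]
ft_force: [-0.1, -0.5, -0.3]
finger_gap: 85.3
grasp_force: 0.0
```

```bash
python3 look.py w4 48; cp pics/w4.png pics/w4b.png
```

```text
t 10.45 tcp [ 424.  -270.8  160.9] R [[0.302, 0.953, -0.001], [0.953, -0.302, 0.001], [0.001, -0.001, -1.0]] cam [ 446.9 -200.5  303.1]
[258.3 188.9] [69.2 70.5] 3826.0
  z 48.0 circle [ 422.8 -271.9] 33.5
```

View pics/w4.png

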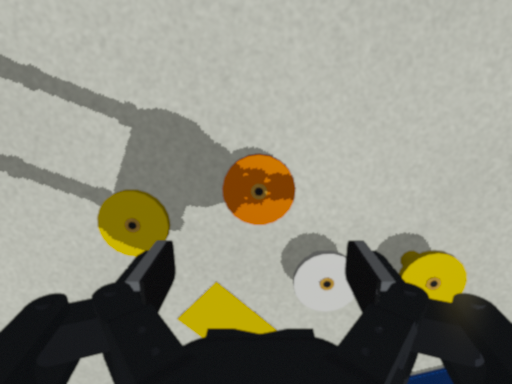

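Call:
drive_tool(series=[[-1,[-0.05,-0.03,0.3],0],[-1,[0,0,0.8],0],[-1,[0,0,0.8],0],[-1,[0,0,0.5],0],[-1,[0,0,0],0],[-1,[0,0,0],0],[-1,[0,0,0],0]])

```text
time: 11.2
tcp_pos: [423.2, -273.4, 90.2]
orientation: [[0.303, 0.953, 0.001], [0.953, -0.303, -0.001], [-0.001, 0.002, -1.0]]
ft_force: [0.4, -0.1, 0.6]
finger_gap: 85.7
grasp_force: 0.0
```

Call:
drive_tool(series=[[-1,[0,0,0.6],0],[-1,[0,0,0.6],0],[-1,[0,0,0.6],0],[-1,[0,0,0.4],0],[-1,[0,0,0.15],0],[-1,[0,0,0],0],[-1,[0,0,0],0]])

```text
time: 11.9
tcp_pos: [423.1, -273.6, 19.8]
orientation: [[0.303, 0.953, 0.001], [0.953, -0.303, -0.001], [-0.001, 0.002, -1.0]]
ft_force: [1.0, 0.2, 0.0]
finger_gap: 85.5
grasp_force: 0.0
```

Call:
drive_tool(series=[[-0.9,[0.05,0,0.03],0],[-0.8,[0,0,0],0],[-0.72,[0,0,0],0],[-0.68,[0,0,0],0],[-0.64,[0,0,0],0],[-0.6,[0,0,0],0],[-0.56,[0,0,0],0],[-0.5,[0,0,0],0]])

```text
time: 12.7
tcp_pos: [422.8, -271.6, 18.7]
orientation: [[0.303, 0.953, -0.0], [0.953, -0.303, -0.0], [-0.0, -0.0, -1.0]]
ft_force: [-2.5, 1.4, 6.6]
finger_gap: 66.1
grasp_force: 64.5
```

Call:
drive_tool(series=[[-0.3,[0,0,0],0],[0,[0,0,0],0],[1,[0,0,0],0],[1,[0,0,0],0],[1,[0,0,0],0]])

```text
time: 13.2
tcp_pos: [422.8, -271.5, 18.6]
orientation: [[0.303, 0.953, -0.0], [0.953, -0.303, -0.0], [-0.0, -0.0, -1.0]]
ft_force: [-2.6, 0.2, 7.2]
finger_gap: 65.5
grasp_force: 64.5
```

Call:
drive_tool(series=[[1,[0,0,-0.3],0],[1,[0,0,-0.6],0],[1,[0,0,-0.8],0],[1,[0,0,-0.8],0],[1,[0,0,-0.7],0],[1,[0.4,0.05,0],0],[1,[0.8,0.1,0],0],[1,[0.8,0.1,0],0]])

```text
time: 14.0
tcp_pos: [448.1, -215.3, 113.4]
orientation: [[0.304, 0.953, -0.001], [0.953, -0.304, 0.001], [0.001, -0.001, -1.0]]
ft_force: [0.7, 0.1, -0.3]
finger_gap: 65.6
grasp_force: 66.6
```

Call:
drive_tool(series=[[1,[0.8,0.1,0],0],[1,[0.8,0.1,0],0],[1,[0.8,0.1,0],0],[1,[0.8,0.1,0],0],[1,[0.8,0.1,0],0],[1,[0.8,0.1,0],0],[1,[0.8,0.1,0],0],[1,[0.7,0.1,0],0]])

```text
time: 14.8
tcp_pos: [527.9, -41.6, 112.8]
orientation: [[0.302, 0.953, -0.002], [0.953, -0.302, 0.001], [0.0, -0.002, -1.0]]
ft_force: [0.3, -0.3, 0.0]
finger_gap: 66.1
grasp_force: 66.6
```

Call:
drive_tool(series=[[1,[0.6,0.1,0],0],[1,[0.1,0.03,0],0],[1,[0,0,0],0],[1,[0,0,0],0],[1,[0,0,0],0]])

```text
time: 15.3
tcp_pos: [537.9, -25.6, 113.8]
orientation: [[0.304, 0.953, -0.001], [0.953, -0.304, -0.0], [-0.0, -0.001, -1.0]]
ft_force: [0.4, 0.7, -0.9]
finger_gap: 66.0
grasp_force: 66.6
```

```bash
python3 look.py w5 13
python3 - <<'E'
from h import *
from plant import vision,readout
im=vision.snapshot("scene"); cv2.imwrite("pics/s5.png",np.vstack([cv2.imread("pics/w5.png"),cv2.resize(im[100:250,200:400,::-1],(512,384))])[::1][:800])
s=readout.state(); print(plan(s,(538.1,-25.5)))
a=cv2.imread("pics/w5.png"); b=cv2.resize(im[130:250,220:340,::-1],(288,384)); cv2.imwrite("pics/c5.png",np.hstack([a,cv2.resize(im[140:240,225:300,::-1],(288,384))]))
E
```

```text
t 15.3 tcp [537.9 -25.6 113.8] R [[0.304, 0.953, -0.001], [0.953, -0.304, -0.0], [-0.0, -0.001, -1.0]] cam [561.1  44.7 255.9]
[259.8 268.2] [135.3 148.9] 15653.0
  z 13.0 circle [ 514.6 -102.4] 77.8
[259.7 147.1] [78.6 78.9] 4869.0
  z 13.0 circle [550.   10.7] 33.6
{'d': array([-0. ,  0.2,  0. ]), 'shift': array([ 0.01, -0.  , -0.  ])}
```

View pics/c5.png

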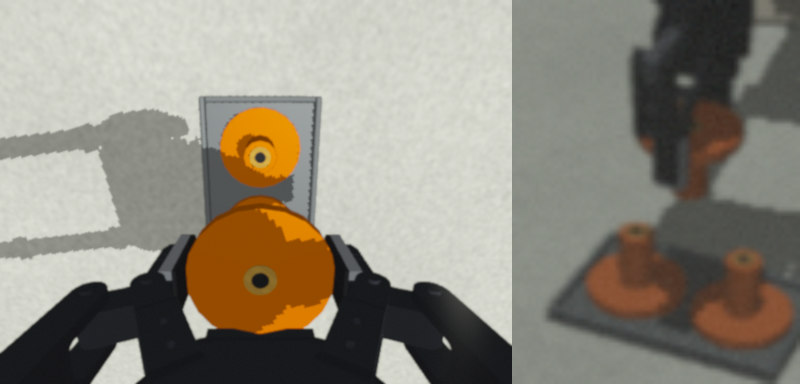

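Run:
```python
from h import *
from plant import vision
cal=vision.calibration("wrist")
def pr(p):
    q=cal["attitude"].T@(np.array(p)-cal["origin"]); q=cal["mtx"]@q; return np.round(q[:2]/q[2],1)
y=np.array([.304,.953,0]); x=np.array([.953,-.304,0])
for z in (143.2,135.2,95.2):
  c=np.array([537.9,-25.6,z]); r=12 if z<100 else 34
  print(z,"c",pr(c),"far",pr(c+r*y),"near",pr(c-r*y),"l",pr(c-r*x),"r",pr(c+r*x))
im=cv2.imread("pics/w5.png")[:,:,::-1].copy(); m=orange(im)
for col in(250,260,270): 
  r=np.where(m[:,col])[0]; print(col,r[r>185].min(),r.max()); print(im[195:216,col].tolist() if col==260 else "")
```

```text
143.2 c [257.9 277.4] far [257.7 205.4] near [258.  339.3] l [181.6 277.3] r [334.1 277.4]
135.2 c [258.  267.7] far [257.9 199.3] near [258.1 327. ] l [186.  267.6] r [330.  267.7]
95.2 c [258.4 231.9] far [258.4 213.4] near [258.4 249.8] l [238.5 231.9] r [278.3 231.9]
250 197 332

260 186 334
[[105, 66, 43], [119, 61, 10], [138, 71, 0], [148, 76, 0], [150, 76, 0], [151, 76, 0], [150, 77, 0], [143, 72, 0], [127, 63, 0], [115, 56, 0], [115, 57, 0], [117, 58, 0], [128, 64, 0], [161, 86, 0], [189, 106, 0], [184, 101, 0], [170, 91, 0], [158, 82, 0], [151, 77, 0], [150, 77, 0], [150, 76, 0]]
270 197 332
```

Call:
drive_tool(series=[[1,[0.03,0,0.3],0],[1,[0,0,0.5],0],[1,[0,0,0.5],0],[1,[0,0,0.5],0],[1,[0,0,0.4],0],[1,[0,0,0.3],0],[1,[0,0,0.15],0],[1,[0,0,0],0]])

```text
time: 16.2
tcp_pos: [538.4, -24.1, 33.9]
orientation: [[0.303, 0.953, -0.001], [0.953, -0.303, 0.0], [-0.0, -0.001, -1.0]]
ft_force: [-0.8, -0.2, -0.5]
finger_gap: 65.4
grasp_force: 66.6
```

Call:
drive_tool(series=[[1,[0,0,0],0],[1,[0,0,0],0]])

```text
time: 16.4
tcp_pos: [539.3, -24.2, 35.1]
orientation: [[0.303, 0.953, 0.001], [0.953, -0.303, -0.0], [0.0, 0.001, -1.0]]
ft_force: [0.7, 0.1, -0.5]
finger_gap: 65.7
grasp_force: 66.6
```

Call:
drive_tool(series=[[1,[0,0,0.06],0],[1,[0,0,0],0],[1,[0,0,0.03],0],[1,[0,0,0],0]])

```text
time: 16.8
tcp_pos: [538.7, -24.1, 31.8]
orientation: [[0.303, 0.953, 0.0], [0.953, -0.303, -0.0], [-0.0, 0.0, -1.0]]
ft_force: [0.1, 0.1, -0.4]
finger_gap: 65.6
grasp_force: 66.6
```

Call:
drive_tool(series=[[1,[0,0,0.03],0],[1,[0,0,0],0],[1,[0,0,0],0]])

```text
time: 17.1
tcp_pos: [538.7, -24.1, 31.7]
orientation: [[0.303, 0.953, 0.0], [0.953, -0.303, -0.0], [-0.0, 0.0, -1.0]]
ft_force: [-1.7, 0.1, 4.9]
finger_gap: 65.9
grasp_force: 67.2
```

Contact (about 5 N, at the expected height). Releasing gently.

Call:
drive_tool(series=[[-0.5,[0,0,0],0],[-0.6,[0,0,0],0],[-0.7,[0,0,0],0],[-0.85,[0,0,0],0],[-1,[0,0,0],0],[-1,[0,0,0],0],[-1,[0,0,0],0]])

```text
time: 17.8
tcp_pos: [538.7, -24.1, 30.8]
orientation: [[0.303, 0.953, -0.0], [0.953, -0.303, -0.0], [-0.0, -0.0, -1.0]]
ft_force: [-0.3, 0.4, -0.1]
finger_gap: 85.8
grasp_force: 0.0
```

Call:
drive_tool(series=[[-1,[0,0,-0.2],0],[-1,[0,0,-0.4],0],[-1,[0,0,-0.8],0],[-1,[0,0,-0.9],0],[-1,[0,0,-0.9],0],[-1,[0,0,-0.9],0],[-1,[0,0,-0.5],0],[-1,[0,0,0],0]])

```text
time: 18.6
tcp_pos: [540.6, -24.4, 172.5]
orientation: [[0.303, 0.953, 0.007], [0.953, -0.303, -0.001], [0.001, 0.007, -1.0]]
ft_force: [0.2, -0.5, -1.0]
finger_gap: 85.8
grasp_force: 0.0
```

```bash
python3 look.py w6 13 61
python3 - <<'E'
from h import *
from plant import vision,readout
im=vision.snapshot("scene")
a=cv2.imread("pics/w6.png"); cv2.imwrite("pics/c6.png",np.hstack([a,cv2.resize(im[170:245,225:315,::-1],(288,240))[:].copy() if 0 else cv2.copyMakeBorder(cv2.resize(im[170:245,225:315,::-1],(288,240)),0,144,0,0,cv2.BORDER_CONSTANT)]))
E
```

```text
t 18.6 tcp [540.6 -24.4 172.5] R [[0.303, 0.953, 0.007], [0.953, -0.303, -0.001], [0.001, 0.007, -1.0]] cam [562.6  46.1 314.7]
[256.5 174.4] [ 69.7 136.4] 7285.5
  z 13.0 circle [537.9 -25.1] 71.0
  z 61.0 circle [541.9 -13.8] 59.7
```

View pics/c6.png

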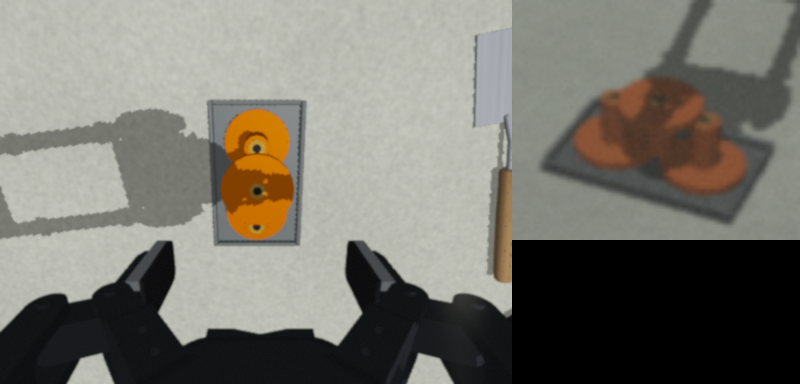

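Run:
```python
from h import *
from plant import vision
cal=vision.calibration("wrist"); im=vision.snapshot("wrist"); m=orange(im)
print("hole at z61",ray(cal,(257,191),61),"crown0",ray(cal,(256.5,148),53),"crown1",ray(cal,(256.5,228),53))
def pr(p,cal):
    q=cal["attitude"].T@(np.array(p)-cal["origin"]); q=cal["mtx"]@q; return np.round(q[:2]/q[2],1)
y=np.array([.304,.953,0]); x=np.array([.953,-.304,0]); c=ray(cal,(257,191),61); r=34
print([pr(c+v,cal) for v in(r*y,-r*y,-r*x,r*x)])
for row in (185,190,195): w=np.where(m[row])[0]; print(row,w.min(),w.max())
sc=vision.calibration("scene"); s=vision.snapshot("scene")
P=[pr(c+v,sc) for v in(r*y,-r*y,-r*x,r*x,0*x)]; print(P)
big=cv2.resize(s[170:245,225:315,::-1],None,fx=8,fy=8,interpolation=cv2.INTER_CUBIC)
t=np.linspace(0,2*np.pi,60); pts=np.array([pr(c+r*np.cos(a)*x+r*np.sin(a)*y,sc) for a in t])
pts=((pts-[225,170]+.5)*8).astype(np.int32); cv2.polylines(big,[pts],True,(255,255,255),1)
cv2.imwrite("pics/c7.png",big)
w=im[90:250,195:320,::-1]
p2=np.array([pr(c+r*np.cos(a)*x+r*np.sin(a)*y,cal) for a in t]); w=cv2.resize(w,None,fx=4,fy=4); cv2.polylines(w,[((p2-[195,90]+.5)*4).astype(np.int32)],True,(255,255,255),1); cv2.imwrite("pics/c8.png",np.hstack([cv2.resize(w,(450,576)),cv2.copyMakeBorder(cv2.resize(big,(350,292)),0,284,0,0,cv2.BORDER_CONSTANT)]))
```

```text
hole at z61 [536.55999453 -24.4693381   61.        ] crown0 [547.53675611  11.47825321  53.        ] crown1 [523.91180866 -62.14247538  53.        ]
[array([257. , 153.5]), array([257. , 225.9]), array([219.3, 191. ]), array([294.7, 191. ])]
185 224 295
190 223 296
195 224 295
[array([284.2, 203.7]), array([259.2, 197.2]), array([276.7, 193.6]), array([266.2, 207.6]), array([271.6, 200.4])]
```

View pics/c8.png

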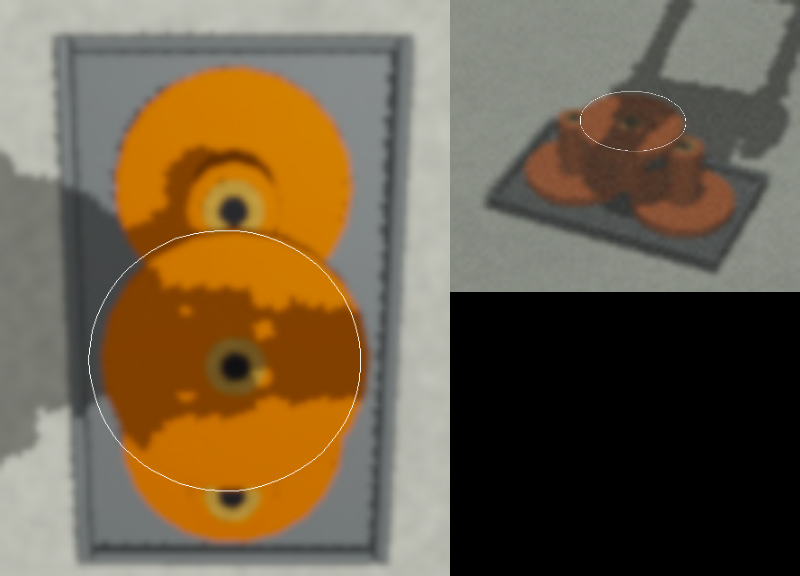

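```bash
python3 -c "
from plant import arm; print(arm.hand_in())"
```

```text
the job is handed in; nothing more can be done
None
```

All three orange flanges are in the tray, the crown-down one resting level between the two crowns on their brims as far as the last pictures show; I let go, backed the gripper clear and handed the job in at about 19 s of the 58 s, and no verdict came back.

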